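Clamp a doming punch in the goldsmith's bench chuck

TASK

Mount the brass dome-topped punch in the bench chuck: take it out of the wooden punch block, stand it upright between the open jaws, all the way down on the seat, then turn the knurled sleeve clockwise (seen from above) until the jaws grip the punch tight, and let go.

Things in the scene. Friction and masses are not known exactly. Their poses are not given: they have to be found in the camera images.
- dome_punch_center (a point): Centre of the loose brass punch: a round bar 16 mm in diameter, 64 mm long, flat foot, low domed top (sides straight up to 58 mm above the foot), 0.1 kg. z points up along it; foot and dome are 32 mm from here. Grip it near its top, so that the fingers stay above the chuck's sleeve, with the fingers either side along this point's x axis (the row of punches runs along y).
- block: Fixed dark wooden block, 62 x 186 mm, 35 mm high, origin under its centre, y along its length. A row of three 20 mm wide, 20 mm deep holes at y = -60, 0 and +60 mm holds the brass punch and two steel ones of the same size, flat-topped and (dark) pointed, in any order. Punch feet start 15 mm, tops 79 mm above the bench.
- chuck_seat (a point): Centre of the fixed chuck's flat seat, 46 mm above the bench on its vertical axis, where the punch's foot goes. Around it four jaws 14 mm wide, faces 14.5 mm from the axis when open, closing 5.9 mm per rad of sleeve, flared at the top (72 to 78 mm above the bench). They sit inside the round sleeve. Chuck foot: dark disc 92 mm across, 12 mm high.
- sleeve (a joint): Turn of the knurled aluminium ring round the jaws (58 mm diameter, 42 to 78 mm above the bench; grip it from above across any diameter), rad. 0 is open; grows clockwise seen from above. Starts at 0 to 0.2, the jaws meet the punch at about 1.1, end stop at 1.3; turning firmly to the stop does no harm. Friction 0.25 N m; it stays where it is left.
Mind the look-alikes: they are no part of the job. What is meant by the part that bears chuck_seat is not pink, and is the smaller of those in its own colour.

How it is judged:
On the way:
1. the brass punch stands between the jaws, down on the seat (horizontal distance between dome_punch_center and chuck_seat below 0.016 m and z of dome_punch_center in the frame of chuck_seat below 0.039 m and angle between dome_punch_center's own z axis and vertical below 0.6 rad), for 0.2 s.
At the end, for the whole second after the job is handed in: The brass punch stands upright (within 10 degrees) in the middle of the chuck (within 6 mm), its foot on the seat (within 6 mm), the sleeve is turned to at least 0.95 rad, and the jaws press on the punch with more than 8 N in all, with the robot off it (horizontal distance between dome_punch_center and chuck_seat below 0.006 m and z of dome_punch_center in the frame of chuck_seat below 0.038 m and angle between dome_punch_center's own z axis and vertical below 0.17 rad and value of joint sleeve above 0.95 rad and contact force between dome_punch and chuck above 8 N); the robot touches nothing.
It also fails if it takes over 45 s, if anything falls off the work surface, if the arm or the gripper's body presses on something with over 40 N, if the wrist force passes 120 N, or if a joint passes its speed limit or range.

ROBOT

A 6-joint arm with a two-finger parallel gripper is mounted at the origin on the work surface. World frame = base frame: x ahead of the robot, y to its left, z up, the work surface at z = 0. Lengths are in m, angles in rad, forces in N, time in s.
With the tool pointing down it reaches from about 0.25 to 0.725 m from the base axis. Payload 4 kg.
Tool frame: the origin (TCP) lies midway between the tips of the shut fingers; the grasp point (between the pads) lies 19 mm behind it; z points along the fingers, y is the direction in which the jaws open and shut (so a half turn about z gives the same grasp; the last joint's range is limited). The gripper opens to 85 mm and grips with 20 to 120 N. Pads are 22 mm wide; open, the fingers measure 114 mm over their backs; the gripper's body (76 mm by 85 mm) begins 54 mm behind the grasp point. The pads swing forward as they close: fully open they stand 13 mm farther back than shut.
Start: joints at [-1.324, 0.241, 0.005, 1.335, 0, 1.571], TCP at [0.122, -0.485, 0.231] pointing down, gripper open.
Joint ranges: [-2.72, 2.72], [-1.05, 1.87], [-1.09, 1.28], [-1.99, 2.15], [-1.42, 1.44], [-3.14, 3.14]. Speed limits (rad/s): [2.79, 2.79, 3.14, 3.14, 3.14, 3.14].

INTERFACE

Orientations are given as a unit quaternion [x, y, z, w].
In Python, from workcell import monitor, cams, order gives the robot as it stands.
- The arm moves only by the tool send_rows, never from a script. Its argument "moves" is a list of rows, each a list of 4 numbers: the shift along the tool's x, y, z as a fraction of full scale, then the turn about the tool's z as a fraction of full scale. A call has 1 to 20 rows; each row shifts and turns the commanded pose from where the row before left it, along the tool's axes as they then stand; what a row does not reach is not made up. Full scale, the value 1, is 100 cm for a shift and 0.1 rad for a turn. A row lasts 1/10 s, in which the tool goes at most 50 mm and 8.59 degrees, less where a joint would pass 70% of its speed; a pose out of reach is approached as far as the arm can. A call with a number of a shift or a turn outside -1 to 1 is refused whole. A call with a gripper value outside its range is refused whole. "claw" is the gripper's target within -1 to 1 (fully open at 1, half-way at 0, shut at -1), set as the call begins (left out, the last holds). The fingers move at their own pace and stop on an object; the grip force is fixed at half the most. Time passes only in rows, so rows that do not move let the fingers close. It gives the time, the measured TCP pose, the force and the opening at its end, in the units of the state.
- monitor.get_obs(): the state, without advancing time (a new reading comes with each control period).
- cams.camera(name): name is "scene" or "top" or "wrist"; returns (picture, depth): 420x560x3 uint8, blue, green, red; 420x560 float32, m along the optical axis (not along the pixel's ray), 0 where there is no reading.
- cams.camera_info(name): a dict with "intrinsics" (3x3 intrinsics, pixels), "T" (4x4, takes a point from camera to world coordinates); the wrist camera has in their place "mount" (4x4, takes a point from camera to tool coordinates, whose origin is the TCP and whose axes are the flange's). Camera axes: x right, y up, looking along -z (the intrinsics and any distortion apply to the point x, -y, -z); pixel columns grow to the right and rows downward; lengths in m; the calibration is good to about 2 mm. The wrist camera is an equidistant fisheye: a pixel r from the principal point sees the ray r / f radians off the axis. A picture is of the moment at which its call begins: read the wrist's pose just before it. camera_info takes no time and is no camera call.
- order.job_done(): hands the job in, once; it reports no verdict.
The state is a dict: "clock": time; "joint_pos": joint angles; "joint_vel": joint speeds; "tau": joint torques, N m; "eef_pos": TCP position; "tool_rot": TCP orientation; "ft_force": force on the tool from outside, world axes, zero at the start; "ft_torque": the same for the moment, N m; "grip_width": finger opening in m.
Only numpy, scipy, OpenCV 4.12 (cv2) and the standard library are available. Lean on these libraries where they do the work, as an engineer would, in place of code of your own. Each camera call takes 0.05 s, during which the arm holds its last target.

## Working session

There is one attempt and no reset: what is moved stays moved. The work goes in short steps, Python scripts to look and compute and a tool call to move; the robot and the scene stay as the last step left them, time stands still between calls to the robot, and variables do not carry over. Pictures are saved under pics/ and viewed, and the job is handed in when it is done.

Besides the shell and the picture viewer there is one more tool, called after "Call:" as a command line: name --pt "numbers of a row" for each row, then --argument value for the rest. send_rows: Moves the arm, as the interface text tells. Its arguments: {"type":"object","properties":{"moves":{"type":"array","items":{"type":"array","items":{"type":"number","minimum":-1,"maximum":1}}},"claw":{"type":"number"}},"required":["moves"]}

```bash
mkdir -p pics; ls; python3 - <<'E'
from workcell import monitor, cams, order
import cv2,numpy as np
print(monitor.get_obs())
for n in ["scene","top"]:
    im,d=cams.camera(n); cv2.imwrite(f"pics/{n}1.png",im); np.savez(f"{n}1.npz",im=im,d=d)
    i=cams.camera_info(n); print(n,i)
print(cams.camera_info("wrist"))
E
```

```text
pics
{'clock': 0.0, 'joint_pos': array([-1.32399152e+00,  2.41394740e-01,  3.68166638e-03,  1.33519563e+00,
       -1.86275934e-05,  1.57079872e+00]), 'joint_vel': array([ 1.39912297e-03,  5.33787502e-05, -8.92778785e-05,  5.95413461e-04,
       -1.85898000e-03,  4.54049729e-05]), 'tau': array([ 1.63555531e-03, -3.72320652e+01,  2.52406669e+01,  1.70307962e-02,
        1.51432832e-04,  1.22270940e-07]), 'eef_pos': array([ 0.12198882, -0.48421879,  0.23040583]), 'tool_rot': array([ 9.92395174e-01,  1.23088194e-01, -1.39249819e-04, -1.04700977e-03]), 'ft_force': array([-0.08949322,  0.37934869,  0.51544115]), 'ft_torque': array([0.0192931 , 0.03713571, 0.04894143]), 'grip_width': 0.08551908158845135}
scene {'intrinsics': array([[527.8770049 ,   0.        , 274.208491  ],
       [  0.        , 527.8770049 , 212.57208026],
       [  0.        ,   0.        ,   1.        ]]), 'T': array([[ 0.51080375, -0.64975504,  0.56293686,  0.98509016],
       [ 0.85964872,  0.37907675, -0.34249802, -0.30813462],
       [ 0.00914353,  0.65887723,  0.75219492,  0.74851718],
       [ 0.        ,  0.    
[... 280 characters left out ...]
  [-0.99958536,  0.01823087, -0.02228777, -0.02199023],
       [-0.01967096,  0.13290156,  0.99093402,  0.86535712],
       [ 0.        ,  0.        ,  0.        ,  1.        ]])}
{'intrinsics': array([[325.1922621 ,   0.        , 279.87100472],
       [  0.        , 325.1922621 , 208.74161904],
       [  0.        ,   0.        ,   1.        ]]), 'mount': array([[ 5.62259711e-04,  9.60781310e-01,  2.77306614e-01,
         6.99229089e-02],
       [ 9.99998089e-01, -2.09119323e-05, -1.95511688e-03,
         8.67420774e-04],
       [-1.87264074e-03,  2.77307183e-01, -9.60779485e-01,
        -1.42620601e-01],
       [ 0.00000000e+00,  0.00000000e+00,  0.00000000e+00,
         1.00000000e+00]])}
```

View pics/scene1.png

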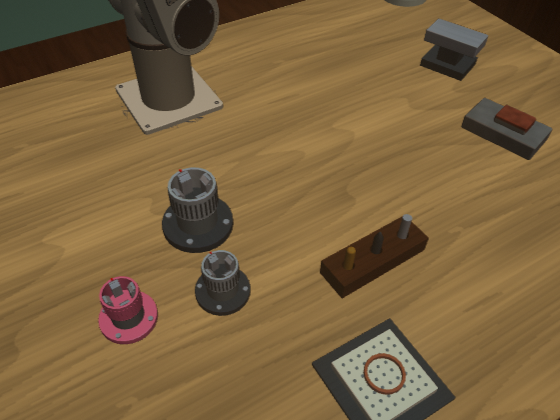

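View pics/top1.png

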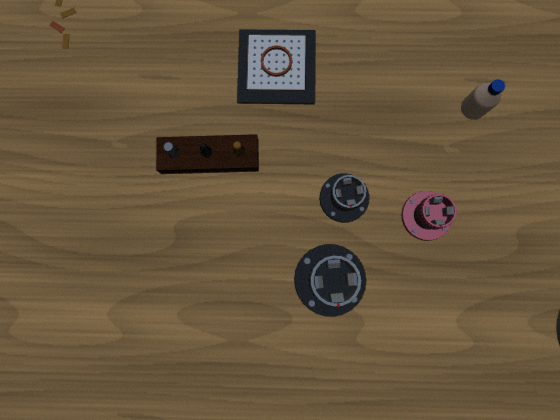

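Candidates:
- **Punch:** brass at top (237,146) / scene (350,257), dark pointed at (206,150), flat steel at (168,147).
- **Chuck:** pink at (438,211), large grey at (336,281), small grey at (349,191).

I choose the brass punch and the small grey chuck, and will check both in close crops.

```bash
cat > h.py <<'E'
import numpy as np,cv2
from workcell import monitor,cams
def cloud(n,d):
    i=cams.camera_info(n);K=i["intrinsics"];T=i["T"]
    v,u=np.mgrid[:420,:560]
    P=np.stack([(u-K[0,2])/K[0,0]*d,-(v-K[1,2])/K[1,1]*d,-d],-1)
    return P@T[:3,:3].T+T[:3,3]
E
python3 - <<'E'
from h import *
for n,bx in [("top",(150,120,110,60)),("top",(310,165,90,65)),("scene",(310,200,130,100)),("scene",(180,235,90,85))]:
    z=np.load(n+"1.npz");P=cloud(n,z["d"]);x,y,w,h=bx
    c=z["im"][y:y+h,x:x+w]; 
    cv2.imwrite(f"pics/c_{n}_{x}.png",cv2.resize(c,None,fx=5,fy=5,interpolation=cv2.INTER_CUBIC))
    Q=P[y:y+h,x:x+w].reshape(-1,3)
    Q=Q[np.repeat(True,len(Q))&(z["d"][y:y+h,x:x+w].ravel()>0)]
    print(n,x,"zmax",Q[:,2].max(),"table",np.median(Q[Q[:,2]<.008][:,2]))
    if "x" and x in(310,) and n=="top" or x==180:
        S=Q[(Q[:,2]>.068)&(Q[:,2]<.09)]; (c0,sz,a)=cv2.minAreaRect(S[:,:2].astype(np.float32)); cc,r=cv2.minEnclosingCircle(S[:,:2].astype(np.float32))
        print(" ring z",np.median(S[:,2]),len(S),c0,sz,cc,r)
        S=Q[(Q[:,2]>.008)&(Q[:,2]<.016)];cc,r=cv2.minEnclosingCircle(S[:,:2].astype(np.float32));print(" foot",cc,r)
    else:
        S=Q[(Q[:,2]>.03)&(Q[:,2]<.039)];r=cv2.minAreaRect(S[:,:2].astype(np.float32));print(" block",r)
        S=Q[(Q[:,2]>.05)]
        k=cv2.kmeans(S[:,:2].astype(np.float32),3,None,(3,50,1e-5),5,0)
        for j in range(3):
            s=S[k[1].ravel()==j]; t=s[s[:,2]>.07];print(" punch",len(s),s.mean(0),s[:,2].max(),"top",t.mean(0) if len(t) else 0, cv2.minEnclosingCircle(s[:,:2].astype(np.float32)))
E
```

```text
top 150 zmax 0.08125823716185188 table -0.00033910994606656253
 block ((0.6080791354179382, 0.12539485096931458), (0.06315580010414124, 0.18650512397289276), 2.6091301441192627)
 punch 81 [0.60548171 0.12331076 0.06674228] 0.07936222349745492 top [0.6067994  0.12395595 0.07405971] ((0.6078354716300964, 0.1250934600830078), 0.00800011120736599)
 punch 108 [0.60338612 0.18320918 0.07212779] 0.08125823716185188 top [0.60457584 0.18436052 0.07756494] ((0.6051802039146423, 0.18434280157089233), 0.00811455212533474)
 punch 91 [0.60814427 0.06430161 0.07147521] 0.08086634504925827 top [0.6094603  0.06477557 0.07619803] ((0.6108310222625732, 0.06529083847999573), 0.008418569341301918)
top 310 zmax 0.08056128040497024 table -0.00042182368371435075
 ring z 0.07623489100566394 492 (0.531906008720398, -0.12941902875900269) (0.05671742185950279, 0.05695118382573128) (0.5321362614631653, -0.1294051855802536) 0.029513612389564514
 foot (0.5320500731468201, -0.12979477643966675) 0.046143729239702225
scene 310 zmax 0.08105660706247886 table 0.00020990515863061887
 block ((0.6082537174224854, 0.124405
[... 204 characters left out ...]
 0.18267947435379028), 0.008596268482506275)
 punch 148 [0.6137465  0.06134362 0.06822798] 0.08056348947791803 top [0.61258336 0.06229916 0.0761809 ] ((0.6117424964904785, 0.06310396641492844), 0.00820144172757864)
 punch 121 [0.61085139 0.12125705 0.06484423] 0.07993565023576144 top [0.60972043 0.12288245 0.07437577] ((0.6098039746284485, 0.12261815369129181), 0.007797324564307928)
scene 180 zmax 0.08097129680998572 table 0.0001409058692341536
 ring z 0.07580506967880318 667 (0.5330076217651367, -0.13136792182922363) (0.05799483507871628, 0.058256134390830994) (0.5327693223953247, -0.13120447099208832) 0.030181922018527985
 foot (0.48883652687072754, -0.1344420313835144) 0.08985321968793869
```

View crops.

```bash
python3 - <<'E'
import cv2,numpy as np
a=[cv2.resize(cv2.imread(f"pics/c_{f}.png"),(400,300)) for f in ["top_150","top_310","scene_310","scene_180"]]
cv2.imwrite("pics/m1.png",np.vstack([np.hstack(a[:2]),np.hstack(a[2:])]))
E
```

```text
(no output)
```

View pics/m1.png

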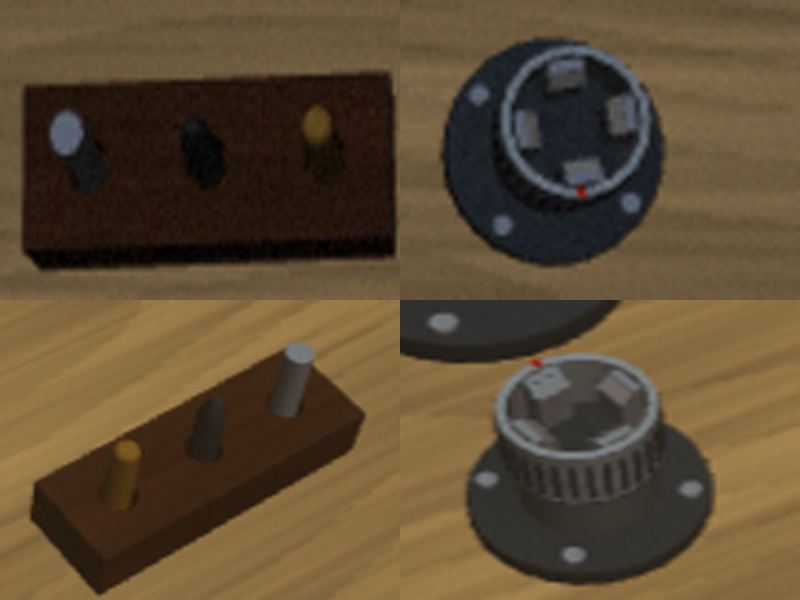

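The crops confirm the choice. The brass domed punch stands at the block's -y end, and the small grey chuck's jaws are open. Next I work out the move to hover over the punch, with tool y along the block's x.

```bash
cat >> h.py <<'E'
from scipy.spatial.transform import Rotation as R
def yaw(o): 
    m=R.from_quat(o["tool_rot"]).as_matrix(); return np.arctan2(m[1,0],m[0,0])
def plan(tgt,tyaw,n):
    o=monitor.get_obs();p=o["eef_pos"];y=yaw(o);d=(np.array(tgt)-p)/n;dy=(tyaw-y)/n
    print("clock",o["clock"],"p",p.round(4),"yaw",np.degrees(y).round(2),"tool z",R.from_quat(o["tool_rot"]).as_matrix()[:,2].round(4),"w",o["grip_width"],"q6",o["joint_pos"][5].round(3),"step",np.linalg.norm(d))
    for k in range(n):
        a=y+k*dy
        print([round(float(v),4) for v in (d[0]*np.cos(a)+d[1]*np.sin(a),d[0]*np.sin(a)-d[1]*np.cos(a),-d[2],-dy/.1)])
E
python3 -c "
from h import *
plan((.611,.0645,.2),np.radians(92.6),16)"
```

```text
clock 0.1 p [ 0.122  -0.4843  0.2305] yaw 14.14 tool z [-5.0e-04  1.8e-03 -1.0e+00] w 0.08604595241813845 q6 1.571 step 0.045980614527393306
[0.038, -0.0258, 0.0019, -0.8559]
[0.0401, -0.0225, 0.0019, -0.8559]
[0.0419, -0.0189, 0.0019, -0.8559]
[0.0433, -0.0153, 0.0019, -0.8559]
[0.0445, -0.0115, 0.0019, -0.8559]
[0.0453, -0.0077, 0.0019, -0.8559]
[0.0458, -0.0038, 0.0019, -0.8559]
[0.0459, 0.0001, 0.0019, -0.8559]
[0.0458, 0.0041, 0.0019, -0.8559]
[0.0452, 0.008, 0.0019, -0.8559]
[0.0444, 0.0118, 0.0019, -0.8559]
[0.0432, 0.0155, 0.0019, -0.8559]
[0.0417, 0.0192, 0.0019, -0.8559]
[0.0399, 0.0227, 0.0019, -0.8559]
[0.0379, 0.026, 0.0019, -0.8559]
[0.0355, 0.0292, 0.0019, -0.8559]
```

Call:
send_rows --pt "0.038 -0.026 0.002 -0.856" --pt "0.04 -0.0225 0.002 -0.856" --pt "0.042 -0.019 0.002 -0.856" --pt "0.043 -0.015 0.002 -0.856" --pt "0.0445 -0.0115 0.002 -0.856" --pt "0.045 -0.008 0.002 -0.856" --pt "0.046 -0.004 0.002 -0.856" --pt "0.046 0 0.002 -0.856" --pt "0.046 0.004 0.002 -0.856" --pt "0.045 0.008 0.002 -0.856" --pt "0.0445 0.012 0.002 -0.856" --pt "0.043 0.0155 0.002 -0.856" --pt "0.042 0.019 0.002 -0.856" --pt "0.04 0.0225 0.002 -0.856" --pt "0.038 0.026 0.002 -0.856" --pt "0.0355 0.029 0.002 -0.856" --pt "0 0 0 0" --pt "0 0 0 0" --claw 1

```text
clock: 1.9
eef_pos: [0.6098, 0.0657, 0.1975]
tool_rot: [0.69, 0.724, -0.001, -0.001]
ft_force: [0.0, 0.2, -0.5]
grip_width: 0.0856
```

```bash
python3 -c "
from h import *
plan((.611,.0645,.2),np.radians(92.6),1)
im,d=cams.camera('wrist');cv2.imwrite('pics/w1.png',im)"
```

```text
clock 1.9 p [0.6098 0.0657 0.1975] yaw 92.7 tool z [-3.1e-03 -6.0e-04 -1.0e+00] w 0.08558998977534679 q6 1.631 step 0.002986616712873334
[-0.0012, 0.0012, -0.0025, 0.0178]
```

View pics/w1.png

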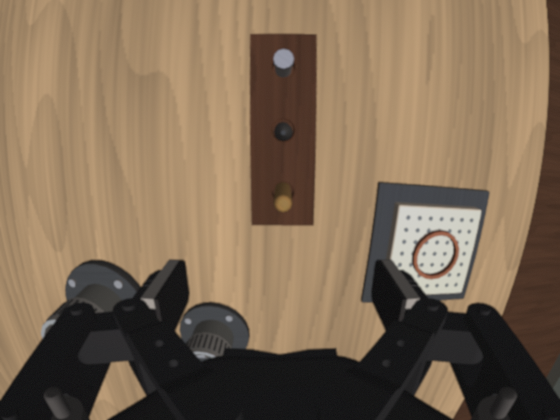

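The wrist view shows the brass dome at (284,204), nearly midway between the fingers (columns 165 and 395). I'll cross-check its position with that ray.

```bash
cat >> h.py <<'E'
def wray(px,z,o):
    i=cams.camera_info("wrist");K=i["intrinsics"];M=i["mount"]
    a=np.array([px[0]-K[0,2],px[1]-K[1,2]]);r=np.linalg.norm(a);t=r/K[0,0]
    v=np.array([np.sin(t)*a[0]/r,-np.sin(t)*a[1]/r,-np.cos(t)])
    Rm=R.from_quat(o["tool_rot"]).as_matrix()
    c=Rm@M[:3,3]+o["eef_pos"];v=Rm@M[:3,:3]@v
    return c+v*(z-c[2])/v[2]
E
python3 -c "
from h import *
o=monitor.get_obs();print(wray((284,204),.078,o),wray((283.5,58),.079,o),wray((284,130),.079,o))
plan((.611,.0645,.051),np.radians(92.6),4)"
```

```text
[0.61258955 0.06202237 0.078     ] [0.60644101 0.18196293 0.079     ] [0.60957711 0.12353892 0.079     ]
clock 1.95 p [0.6094 0.0647 0.1983] yaw 92.62 tool z [-2.3e-03 -6.0e-04 -1.0e+00] w 0.08547880733326339 q6 1.631 step 0.03682083750155636
[-0.0001, 0.0004, 0.0368, 0.0009]
[-0.0001, 0.0004, 0.0368, 0.0009]
[-0.0001, 0.0004, 0.0368, 0.0009]
[-0.0001, 0.0004, 0.0368, 0.0009]
```

Call:
send_rows --pt "-0.001 0.002 0.04 0" --pt "0 0 0.04 0" --pt "0 0 0.04 0" --pt "0 0 0.0265 0" --pt "0 0 0 0" --pt "0 0 0 0"

```text
clock: 2.55
eef_pos: [0.6118, 0.0627, 0.0537]
tool_rot: [0.691, 0.722, -0.0, -0.0]
ft_force: [0.0, -0.5, 1.0]
grip_width: 0.0855
```

```bash
python3 -c "
from h import *
plan((.6115,.064,.051),np.radians(92.6),1)
im,d=cams.camera('wrist');im2,d=cams.camera('scene');cv2.imwrite('pics/w2.png',np.hstack([im[100:,100:500],cv2.resize(im2[180:340,260:460],(400,320))]))"
```

```text
clock 2.55 p [0.6118 0.0627 0.0537] yaw 92.51 tool z [-2.e-04 -1.e-04 -1.e+00] w 0.08549671222121115 q6 1.629 step 0.003009676815294502
[0.0013, -0.0003, 0.0027, -0.0156]
```

View pics/w2.png

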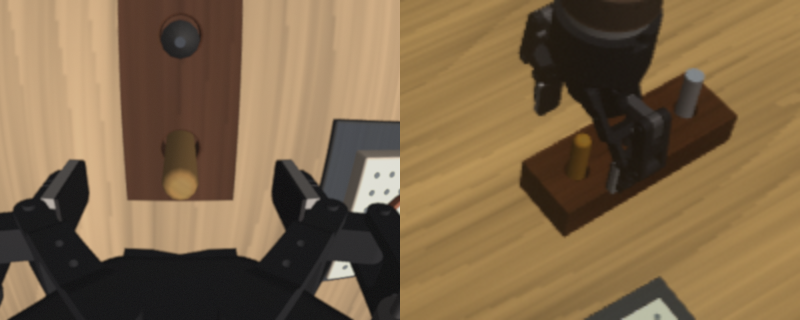

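Both fingers straddle the brass punch: in the wrist half it sits at (180,170), centred between the pads. Closing now.

Call:
send_rows --pt "0.001 0 0.001 0" --pt "0 0 0 0" --pt "0 0 0 0" --pt "0 0 0 0" --pt "0 0 0 0" --pt "0 0 0 0" --pt "0 0 0 0" --pt "0 0 0 0" --pt "0 0 0 0" --pt "0 0 0 0" --claw -1

```text
clock: 3.65
eef_pos: [0.6123, 0.0649, 0.0521]
tool_rot: [0.691, 0.723, 0.0, 0.0]
ft_force: [-0.7, 0.3, 4.5]
grip_width: 0.0136
```

```bash
python3 -c "
from h import *
plan((.6115,.064,.051),np.radians(92.6),1)
im,d=cams.camera('scene');cv2.imwrite('pics/s3.png',cv2.resize(im[180:340,260:460],(800,640)[:2])[:600])"
```

```text
clock 3.65 p [0.6123 0.0649 0.0521] yaw 92.62 tool z [ 4.e-04  2.e-04 -1.e+00] w 0.013628816691075742 q6 1.631 step 0.0016322393797689309
[-0.0009, -0.0008, 0.0011, 0.0027]
```

View pics/s3.png

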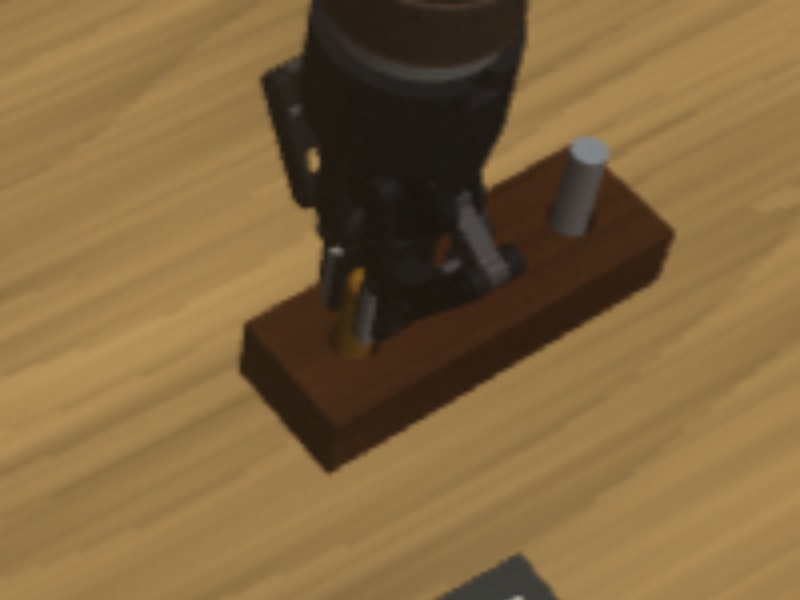

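Gripped, with the pads on the brass above the block. Lift it straight up.

Call:
send_rows --pt "0 0 -0.01 0" --pt "0 0 -0.02 0" --pt "0 0 -0.03 0" --pt "0 0 -0.03 0" --pt "0 0 -0.015 0" --pt "0 0 0 0"

```text
clock: 4.3
eef_pos: [0.614, 0.0649, 0.1599]
tool_rot: [0.691, 0.723, 0.002, 0.002]
ft_force: [-0.0, 0.0, -1.3]
grip_width: 0.014
```

```bash
python3 -c "
from h import *
plan((.5325,-.1303,.155),np.radians(92.6),5)
im,d=cams.camera('wrist');im2,d2=cams.camera('scene');cv2.imwrite('pics/w4.png',np.hstack([im[100:,100:500],cv2.resize(im2[130:290,260:460],(400,320))]))
np.savez('s4.npz',im=im2,d=d2)"
```

```text
clock 4.3 p [0.614  0.0649 0.1599] yaw 92.61 tool z [ 5.7e-03  5.0e-04 -1.0e+00] w 0.014035024391751912 q6 1.631 step 0.04232548151518676
[-0.0383, -0.0181, 0.001, 0.0003]
[-0.0383, -0.0181, 0.001, 0.0003]
[-0.0383, -0.0181, 0.001, 0.0003]
[-0.0383, -0.0181, 0.001, 0.0003]
[-0.0383, -0.0181, 0.001, 0.0003]
```

View pics/w4.png

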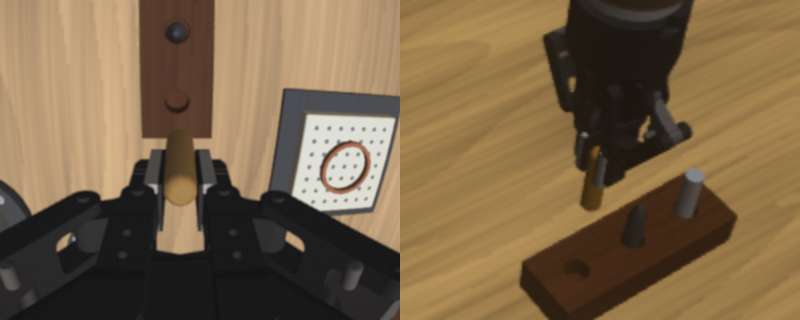

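The punch is out and upright in the pads: wrist half (180,170), scene half (592,180). Its hole is empty. Now over the chuck.

Call:
send_rows --pt "-0.0385 -0.018 0 0" --pt "-0.0385 -0.018 0 0" --pt "-0.0385 -0.018 0 0" --pt "-0.0385 -0.018 0 0" --pt "-0.0385 -0.018 0 0" --pt "0 0 0 0" --pt "0 0 0 0" --pt "0 0 0 0"

```text
clock: 5.2
eef_pos: [0.5307, -0.1308, 0.1557]
tool_rot: [0.691, 0.723, -0.0, -0.001]
ft_force: [0.2, 0.8, -0.9]
grip_width: 0.0137
```

```bash
cat > brass.py <<'E'
from h import *
plan((.5325,-.1303,.155),np.radians(92.6),1)
im,d=cams.camera('scene');P=cloud('scene',d)
hsv=cv2.cvtColor(im,cv2.COLOR_BGR2HSV)
o=monitor.get_obs();p=o["eef_pos"]
m=(abs(P[...,0]-p[0])<.03)&(abs(P[...,1]-p[1])<.03)&(P[...,2]>p[2]-.045)&(P[...,2]<p[2]+.03)&(hsv[...,1]>130)&(hsv[...,0]<30)&(hsv[...,2]>50)
Q=P[m]
for lo in np.arange(-.045,.03,.01):
    s=Q[(Q[:,2]-p[2]>lo)&(Q[:,2]-p[2]<=lo+.01)]
    if len(s)>4:
        # visible surface centroid -> push along view ray ~ r*pi/4
        print(round(lo,3),len(s),(np.median(s,0)-p).round(4))
print("z",np.percentile(Q[:,2],[1,99]))
# cylinder axis fit
from scipy.optimize import least_squares
f=lambda a:np.hypot(Q[:,0]-a[0]-a[2]*(Q[:,2]-p[2]),Q[:,1]-a[1]-a[3]*(Q[:,2]-p[2]))-.008
r=least_squares(f,[p[0],p[1],0,0],loss='soft_l1',f_scale=.001);print("axis",r.x.round(4),len(Q),np.abs(r.fun).mean())
y,x=np.nonzero(m);print(x.mean(),y.mean())
S=P[(abs(P[...,0]-.5325)<.035)&(abs(P[...,1]+.1303)<.035)&(P[...,2]>.07)&(P[...,2]<.083)]
print("ring",len(S),cv2.minEnclosingCircle(S[:,:2].astype(np.float32)))
im2,_=cams.camera('wrist')
cv2.imwrite('pics/w5.png',np.hstack([im2[100:,100:500],cv2.resize(im[160:320,130:330],(400,320))]))
E
python3 brass.py
```

```text
clock 5.2 p [ 0.5307 -0.1308  0.1557] yaw 92.65 tool z [-1.7e-03  9.0e-04 -1.0e+00] w 0.013748561532590338 q6 1.283 step 0.0019865343152851538
[0.0004, 0.0018, 0.0007, 0.0082]
-0.035 43 [ 0.0047 -0.003  -0.0303]
-0.025 43 [ 0.0049 -0.0039 -0.0195]
-0.015 22 [ 0.0049 -0.0043 -0.0122]
z [0.12038276 0.16049126]
axis [ 0.5302 -0.1312  0.0465 -0.0067] 113 0.0007386630871081673
216.1150442477876 244.1946902654867
ring 612 ((0.5334190726280212, -0.13083182275295258), 0.03022048994898796)
```

View pics/w5.png

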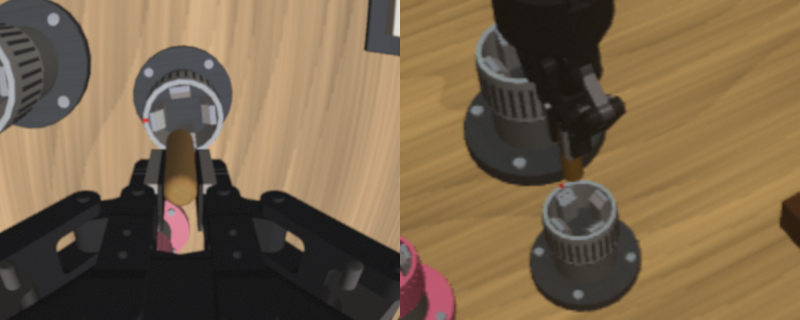

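Wrist half: the punch at (180,170) hangs over the chuck ring at (182,115). Scene half: the foot at (572,170) is just behind and above the ring at (580,205). The axis fit puts the punch about 2.5 mm short in x, so I correct that and go down in stages.

Call:
send_rows --pt "0.0005 0.002 0.01 0" --pt "0 0 0.02 0" --pt "0 0 0.01 0" --pt "0 0 0.01 0" --pt "0 0 0.01 0" --pt "0 0 0 0"

```text
clock: 5.9
eef_pos: [0.5319, -0.1306, 0.0951]
tool_rot: [0.691, 0.723, -0.001, -0.001]
ft_force: [-0.7, -0.3, -1.0]
grip_width: 0.0137
```

```bash
sed -i 's/w5.png/w6.png/' brass.py; python3 brass.py
```

```text
clock 5.9 p [ 0.5319 -0.1306  0.0951] yaw 92.63 tool z [-2.9e-03  7.0e-04 -1.0e+00] w 0.013693115338660092 q6 1.284 step 0.05988367178803117
[0.0003, 0.0006, -0.0599, 0.0045]
-0.035 30 [ 0.004  -0.0036 -0.0302]
-0.025 38 [ 0.004  -0.0027 -0.0197]
-0.015 11 [ 0.004  -0.0061 -0.0124]
z [0.06027355 0.08503387]
axis [ 0.5301 -0.131   0.0085  0.0014] 82 0.0005583903575977696
219.21951219512195 268.7560975609756
ring 512 ((0.5330380201339722, -0.13091829419136047), 0.029649972915649414)
```

View pics/w6.png

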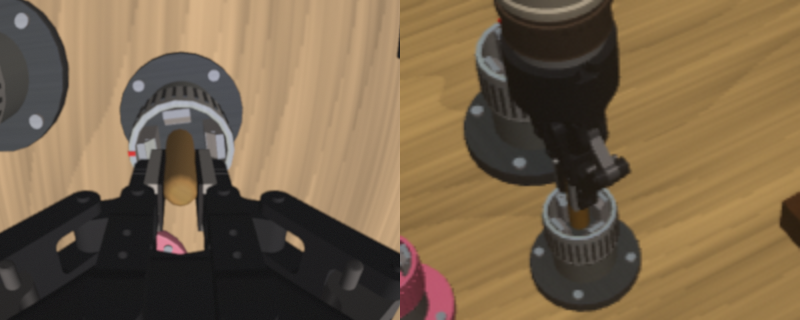

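The foot is inside the jaws at scene-half (580,215), with no contact force. Lower gently onto the seat.

Call:
send_rows --pt "0 0.0015 0.005 0" --pt "0 0 0.004 0" --pt "0 0 0.002 0" --pt "0 0 0 0" --pt "0 0 0 0"

```text
clock: 6.5
eef_pos: [0.5345, -0.131, 0.0858]
tool_rot: [0.691, 0.723, 0.0, -0.0]
ft_force: [-0.2, -0.2, -0.8]
grip_width: 0.0137
```

Call:
send_rows --pt "0 0 0.001 0" --pt "0 0 0.001 0" --pt "0 0 0 0" --pt "0 0 0 0"

```text
clock: 6.9
eef_pos: [0.5345, -0.1309, 0.0838]
tool_rot: [0.691, 0.723, 0.0, -0.0]
ft_force: [0.2, -0.1, -0.6]
grip_width: 0.014
```

Call:
send_rows --pt "0 0 0.001 0" --pt "0 0 0 0" --pt "0 0 0 0"

```text
clock: 7.2
eef_pos: [0.5347, -0.131, 0.0831]
tool_rot: [0.691, 0.723, 0.0, 0.0]
ft_force: [-0.8, -0.8, 1.6]
grip_width: 0.0137
```

Call:
send_rows --pt "0 0 0.001 0" --pt "0 0 0 0" --pt "0 0 0 0"

```text
clock: 7.5
eef_pos: [0.5348, -0.1311, 0.0831]
tool_rot: [0.691, 0.723, 0.0, 0.001]
ft_force: [-2.2, 0.7, 7.3]
grip_width: 0.0137
```

The upward force has risen to 7 N with z stalled at 0.083, so the foot is on the seat. Releasing.

Call:
send_rows --pt "0 0 -0.001 0" --pt "0 0 0 0" --pt "0 0 0 0" --pt "0 0 0 0" --pt "0 0 0 0" --pt "0 0 0 0" --pt "0 0 0 0" --pt "0 0 0 0" --pt "0 0 0 0" --pt "0 0 0 0" --claw 1

```text
clock: 8.5
eef_pos: [0.5345, -0.1309, 0.0828]
tool_rot: [0.691, 0.723, 0.0, 0.0]
ft_force: [-0.7, 0.3, 0.9]
grip_width: 0.0856
```

```bash
sed -i 's/w6.png/w7.png/' brass.py; python3 brass.py
```

```text
clock 8.5 p [ 0.5345 -0.1309  0.0828] yaw 92.61 tool z [ 0. -0. -1.] w 0.08563748350881219 q6 1.285 step 0.0722139615773614
[0.0007, -0.002, -0.0722, 0.0023]
-0.035 6 [ 0.0029 -0.0068 -0.0274]
-0.025 28 [ 0.0049 -0.005  -0.019 ]
-0.015 34 [ 0.0053 -0.0038 -0.0103]
-0.005 42 [ 0.0049 -0.003  -0.0011]
0.005 36 [ 0.0052 -0.0034  0.0102]
0.015 39 [ 0.004  -0.0053  0.0215]
0.025 13 [ 0.0012 -0.0037  0.0254]
z [0.05509256 0.10959207]
axis [ 0.5329 -0.131   0.0068  0.0377] 198 0.0009692686813212088
218.59595959595958 265.1212121212121
ring 374 ((0.5327366590499878, -0.1340666115283966), 0.029380492866039276)
```

View pics/w7.png

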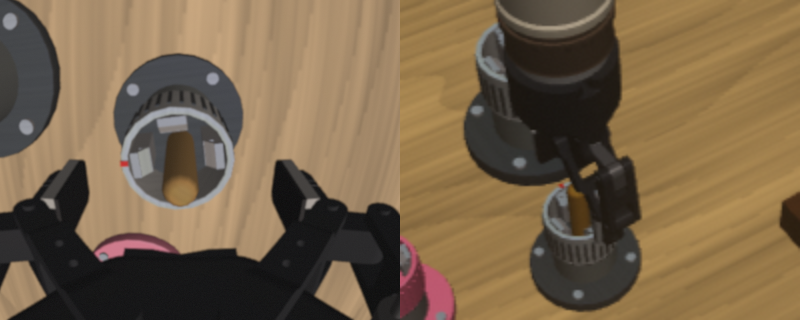

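The punch stands free and upright at the ring centre. Its top is at z = 0.1096, matching the seated 0.110. Next I lower the open fingers around the sleeve.

Call:
send_rows --pt "0 -0.0015 0.01 0" --pt "0 0 0.01 0" --pt "0 0 0.01 0" --pt "0 0 0.006 0" --pt "0 0 0 0" --pt "0 0 0 0"

```text
clock: 9.2
eef_pos: [0.5329, -0.131, 0.0465]
tool_rot: [0.691, 0.723, -0.0, -0.0]
ft_force: [0.3, 0.2, -0.5]
grip_width: 0.0855
```

Call:
send_rows --pt "0 0 0 0" --pt "0 0 0 0" --pt "0 0 0 0" --pt "0 0 0 0" --pt "0 0 0 0" --pt "0 0 0 0" --pt "0 0 0 0" --claw -1

```text
clock: 9.9
eef_pos: [0.5331, -0.1311, 0.0477]
tool_rot: [0.691, 0.723, 0.0, 0.0]
ft_force: [-1.9, 0.5, 5.9]
grip_width: 0.0556
```

```bash
sed -i 's/w7.png/w8.png/' brass.py; python3 brass.py|head -1
```

```text
clock 9.9 p [ 0.5331 -0.1311  0.0477] yaw 92.63 tool z [ 7.e-04 -5.e-04 -1.e+00] w 0.05564203466944412 q6 1.284 step 0.1072575123645046
```

View pics/w8.png

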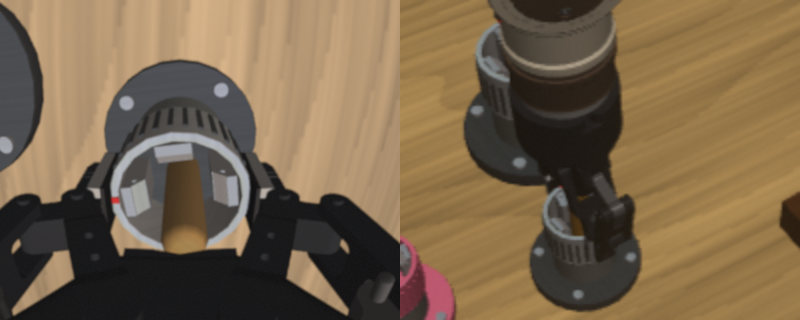

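The pads are on the sleeve (55.6 mm reading, with the same -2.4 mm bias as on the punch). Turning clockwise, which is positive about the downward tool z.

Call:
send_rows --pt "0 0 0 0.5" --pt "0 0 0 0.7" --pt "0 0 0 0.7" --pt "0 0 0 0.7" --pt "0 0 0 0.7" --pt "0 0 0 0.7" --pt "0 0 0 0.7" --pt "0 0 0 0.7" --pt "0 0 0 0.7" --pt "0 0 0 0.7" --pt "0 0 0 0.7" --pt "0 0 0 0.5" --pt "0 0 0 0.5" --pt "0 0 0 0" --pt "0 0 0 0"

```text
clock: 11.5
eef_pos: [0.533, -0.131, 0.0478]
tool_rot: [0.928, 0.373, 0.0, 0.0]
ft_force: [-2.0, 0.6, 6.5]
grip_width: 0.0556
```

```bash
sed -i 's/w8.png/w9.png/' brass.py; python3 brass.py|head -1; python3 -c "
from h import *
print(monitor.get_obs()['ft_torque'],monitor.get_obs()['ft_force'])"
```

```text
clock 11.5 p [ 0.533  -0.131   0.0478] yaw 43.86 tool z [ 5.e-04 -1.e-04 -1.e+00] w 0.055585902051848234 q6 2.135 step 0.1072488929402299
[ 0.1223969   0.60233546 -0.21668471] [-3.21294069  0.33798223  5.93578362]
```

View pics/w9.png

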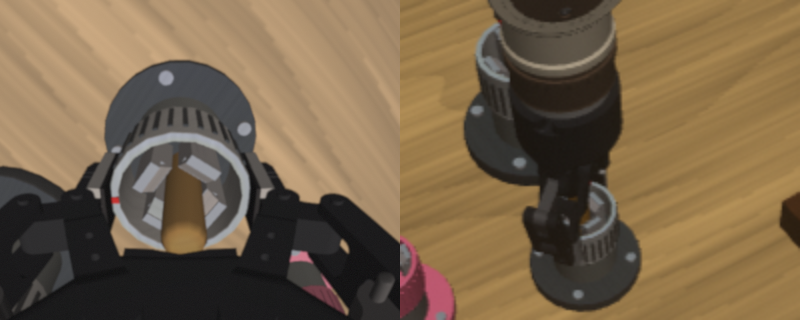

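The red mark at (116,200) stays with the fingers, so there is no slip, and the jaws have closed in. Continue in smaller steps while watching the torque.

Call:
send_rows --pt "0 0 0 0.5" --pt "0 0 0 0.5" --pt "0 0 0 0.5" --pt "0 0 0 0.5" --pt "0 0 0 0" --pt "0 0 0 0"

```text
clock: 12.2
eef_pos: [0.5329, -0.131, 0.0477]
tool_rot: [0.96, 0.279, 0.0, 0.0]
ft_force: [-2.7, 0.3, 6.4]
grip_width: 0.0557
```

```bash
python3 -c "
from h import *
o=monitor.get_obs();print(np.degrees(yaw(o)),o['ft_torque'],o['ft_force'])"
```

```text
32.42538186389279 [ 0.15626038  0.55450071 -0.10619617] [-2.69211694  0.26951679  6.35960017]
```

Call:
send_rows --pt "0 0 0 0.5" --pt "0 0 0 0.5" --pt "0 0 0 0" --pt "0 0 0 0"

```text
clock: 12.6
eef_pos: [0.5329, -0.131, 0.0478]
tool_rot: [0.973, 0.231, 0.0, 0.0]
ft_force: [-2.9, -0.1, 5.8]
grip_width: 0.0556
```

```bash
python3 -c "
from h import *
o=monitor.get_obs();print(np.degrees(yaw(o)),o['ft_torque'],o['ft_force'])"
```

```text
26.7669058028068 [0.08773492 0.64653912 0.29643647] [-2.86306131 -0.07741698  5.81543275]
```

Call:
send_rows --pt "0 0 0 0.5" --pt "0 0 0 0.5" --pt "0 0 0 0" --pt "0 0 0 0"

```text
clock: 13.0
eef_pos: [0.5333, -0.1308, 0.0478]
tool_rot: [0.982, 0.187, 0.0, 0.001]
ft_force: [-2.1, -2.5, 5.5]
grip_width: 0.0552
```

```bash
python3 -c "
from h import *
o=monitor.get_obs();print(np.degrees(yaw(o)),o['ft_torque'],o['ft_force'],o['joint_pos'][5])"
```

```text
21.503805620617868 [-0.10082418  0.47617448  3.07262775] [-2.13524838 -2.5445693   5.49526639] 2.5262287651118465
```

Call:
send_rows --pt "0 0 0 0.5" --pt "0 0 0 0.5" --pt "0 0 0 0" --pt "0 0 0 0"

```text
clock: 13.4
eef_pos: [0.5362, -0.13, 0.0479]
tool_rot: [0.991, 0.136, 0.003, -0.0]
ft_force: [4.1, 1.5, 0.1]
grip_width: 0.0558
```

```bash
sed -i 's/w9.png/w10.png/' brass.py; python3 brass.py|head -1;python3 -c "
from h import *
o=monitor.get_obs();print(np.degrees(yaw(o)),o['ft_torque'],o['ft_force'])"
```

```text
clock 13.4 p [ 0.5362 -0.13    0.0479] yaw 15.67 tool z [ 6.3e-03  9.0e-04 -1.0e+00] w 0.05575976666516867 q6 2.629 step 0.10714410167514889
15.67531631982165 [ 0.50954551 -1.31116276  2.56210314] [4.92598389 2.31075038 0.48663236]
```

View pics/w10.png

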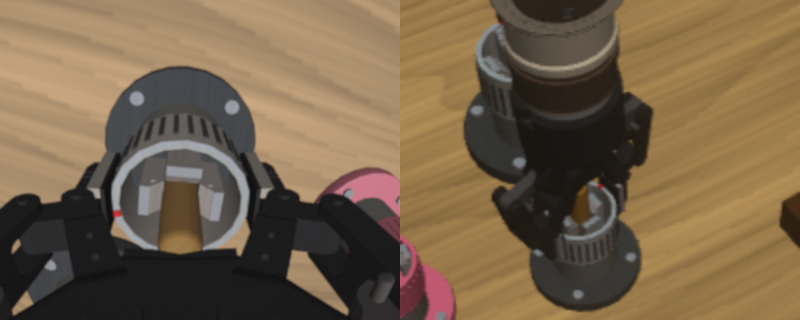

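The torque reached about 3 N m and the pads then slipped slightly (red mark from (116,200) to (117,213)). The jaws are hard on the punch. Opening now, then straight up.

Call:
send_rows --pt "0 0 0 0" --pt "0 0 0 0" --pt "0 0 0 0" --pt "0 0 0 0" --pt "0 0 0 0" --pt "0 0 0 0" --pt "0 0 0 0" --claw 1

```text
clock: 14.2
eef_pos: [0.5329, -0.1311, 0.0468]
tool_rot: [0.991, 0.133, -0.0, -0.0]
ft_force: [0.1, -0.0, -0.7]
grip_width: 0.085
```

Call:
send_rows --pt "0 0 -0.01 0" --pt "0 0 -0.03 0" --pt "0 0 -0.04 0" --pt "0 0 -0.04 0" --pt "0 0 -0.04 0" --pt "0 0 0 0" --pt "-0.04 0 -0.01 0" --pt "-0.04 0 0 0" --pt "-0.04 0 0 0" --pt "0 0 0 0" --pt "0 0 0 0"

```text
clock: 15.3
eef_pos: [0.4168, -0.1628, 0.2174]
tool_rot: [0.991, 0.132, 0.001, 0.0]
ft_force: [0.3, 0.1, -0.5]
grip_width: 0.0854
```

```bash
cat > fin.py <<'E'
from h import *
from scipy.optimize import least_squares
ims=[]
for n in ['scene','top']:
    im,d=cams.camera(n);P=cloud(n,d);hsv=cv2.cvtColor(im,cv2.COLOR_BGR2HSV)
    near=(np.hypot(P[...,0]-.5328,P[...,1]+.1308)<.035)
    S=P[near&(P[...,2]>.073)&(P[...,2]<.081)]
    c,r=cv2.minEnclosingCircle(S[:,:2].astype(np.float32))
    Q=P[near&(P[...,2]>.079)&(P[...,2]<.104)&(np.hypot(P[...,0]-.5328,P[...,1]+.1308)<.02)]
    f=lambda a:np.hypot(Q[:,0]-a[0]-a[2]*(Q[:,2]-.08),Q[:,1]-a[1]-a[3]*(Q[:,2]-.08))-.008
    q=least_squares(f,[c[0],c[1],0,0],loss='soft_l1',f_scale=.001)
    T=P[near&(P[...,2]>.1)]
    print(n,"ring",np.round(c,4),round(r,4),"axis@.08",q.x.round(4),len(Q),"top z",T[:,2].max())
    m=(P[...,2]<.2)&near;y,x=np.nonzero(m);cx,cy=int(x.mean()),int(y.mean())
    ims.append(cv2.resize(im[cy-45:cy+45,cx-45:cx+45],(400,400),interpolation=cv2.INTER_CUBIC))
cv2.imwrite('pics/fin.png',np.hstack(ims))
o=monitor.get_obs();print(o['clock'],o['eef_pos'],o['ft_force'])
E
python3 fin.py
```

```text
scene ring [ 0.5325 -0.1299] 0.03 axis@.08 [ 0.5316 -0.1307 -0.0121  0.0196] 104 top z 0.11251639427238513
top ring [ 0.5318 -0.1299] 0.0291 axis@.08 [ 0.5333 -0.1297 -0.0399 -0.0138] 35 top z 0.1117875685509454
15.4 [ 0.41821606 -0.16268268  0.21722363] [ 0.05315804 -0.7821606   0.27734867]
```

View pics/fin.png

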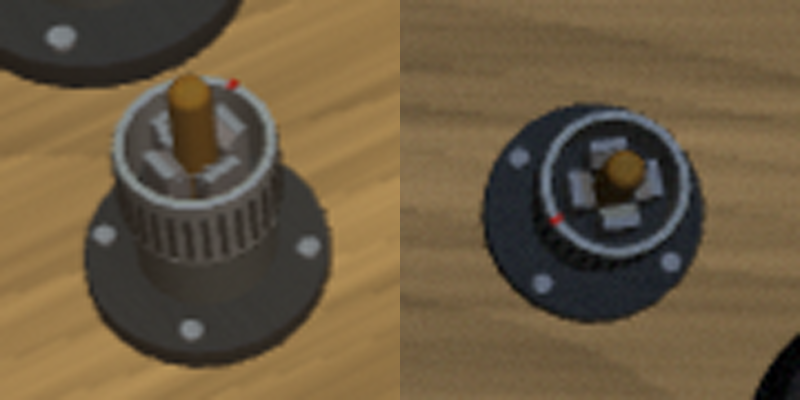

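Both views show the punch upright in the middle, with all four jaws against it. The red mark has turned about 66° clockwise, from straight down to lower left at (556,218). The robot is well clear, so I hand the job in.

```bash
python3 -c "
from workcell import order
print(order.job_done())"
```

```text
the job is handed in; nothing more can be done
None
```

The brass punch is mounted in the small grey chuck and the job is handed in at about 15.4 s of the 45 s; no verdict was reported.

**What I did:** I took the punch from the block, set it on the seat (force rose to about 7 N on contact) and let go. I then gripped the sleeve and turned it clockwise until the torque reached about 3 N m. In the last 0.1 rad the pads slipped a little on the tight sleeve. I opened the gripper and moved clear.

**Last checks:**
- **Position:** the punch axis is within about 2 mm of the ring centre.
- **Tilt:** about 1.3° from the scene camera and 2.4° from the top camera.
- **Height:** the top read 0.112 m against a nominal 0.110 m. The cameras read the punch tops about 2 mm high in the block too, so I take it as seated.
- **Sleeve:** the red mark turned about 1.15 rad from its starting angle.
- **Robot:** free of contact, with wrist force below 1 N.

**Not checked or disagreeing:** I could not measure the jaw force on the punch directly; I inferred it from the turning torque. The gripper width read 2.4 mm below nominal on both the punch and the sleeve.

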